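# Refit a pump head and hold it home for fastening

## Robot

A 6-joint arm with a two-finger parallel gripper is mounted at the origin on a cart in front of the work surface, level with it; the furniture and walls round the work are solid. World frame = base frame: x ahead of the robot, y to its left, z up, the work surface at z = 0. Lengths are in mm, angles in rad, forces in N, time in s.
With the tool pointing down it reaches from about 325 to 775 mm from the base axis. Payload 9.3 kg.
Tool frame: the origin (TCP) lies between the finger pads; the fingertips stand env.tips_ahead ahead of it and the grasp point (between the pads) lies 6 mm ahead of it (env.tips_ahead is the distance from the TCP to the fingertips, in mm); x points along the fingers, y is the direction in which the jaws open and shut, and the axes are right-handed (so a half turn about x gives the same grasp; the last joint's range is limited). The gripper opens to 85 mm and grips with 20 to 120 N. Pads are 22 mm wide; open, the fingers measure 114 mm over their backs; the gripper's body (76 mm by 85 mm) begins 54 mm behind the grasp point. The pads swing forward as they close: fully open they stand 13 mm farther back than shut.
Start: joints at [-1.301, 0.259, 0.021, 1.334, 0, 1.418], TCP at [225.667, -501.569, 256.279] pointing down, gripper open.
Joint ranges: [-3.04, 3.04], [-0.91, 1.82], [-1.04, 1.36], [-1.92, 1.95], [-1.52, 1.45], [-3.14, 3.14]. Speed limits (rad/s): [2.22, 2.22, 2.79, 3.14, 3.14, 3.14].

## Interface

Orientations are given as a rotation vector (axis times angle).
In Python, from cell import env, vision, ticket gives the robot as it stands.
- The arm moves only by the tool apply_moves, never from a script. Its argument "increments" is a list that holds one entry, the list of rows, each a list of 7 numbers: the shift along the tool's x, y, z in cm, then the turn, a rotation vector about the tool's x, y, z in rad, then the opening, from 0 (shut) to 1 (fully open). In form: [[[tx, ty, tz, rx, ry, rz, claw], ...]]. A call has 1 to 20 rows; each row is the pose to reach, as a shift and turn from the pose commanded when the call began, along the tool's axes at that moment; what a row does not reach only later rows make up. A row lasts 1/10 s, in which the tool goes at most 50 mm and 8.59 degrees, less where a joint would pass 70% of its speed; a pose out of reach is approached as far as the arm can. A call with a gripper value outside its range is refused whole. The fingers move at their own pace and stop on an object; "newtons" is the grip in N (left out, the last holds). Time passes only in rows, so rows that repeat a pose let the fingers close. It gives the time, the measured TCP pose, the force and the opening at its end, in the units of the state.
- env.read_state(): the state, without advancing time (a new reading comes with each control period).
- vision.grab_frame(name): name is "scene" or "top"; returns (picture, depth): 420x560x3 uint8, red, green, blue; 420x560 float32, mm along the optical axis (not along the pixel's ray), 0 where there is no reading.
- vision.camera_info(name): a dict with "fx", "fy", "cx", "cy" (pixels), "dist_coeffs" ([k1, k2, p1, p2, k3] as OpenCV has them; the pictures are not rectified), "T" (4x4, takes a point from camera to world coordinates). Camera axes: x right, y down, z forward; pixel columns grow to the right and rows downward; lengths in mm; the calibration is good to about 2 mm. A picture is of the moment at which its call begins. camera_info takes no time and is no camera call.
- ticket.finish_job(): hands the job in, once; it reports no verdict.
Trained networks look in the newest picture that a camera, given by its name, has taken for a name from the list of things; names that differ only in an ending like _2 or _b are one class to them, and where a whole thing is asked for, a point or a joint stands for the part that bears it (a point fixed in the world has none). Each returns a list of dicts, best first, with "score" (0 to 1); they miss things now and then, are a little off and sometimes report something else, mostly with a low value. They report only what shows in the picture. A call takes as long as a camera call. They do not tell look-alikes from the thing itself.
- vision.boxes_of(camera, name): "rect" ([left, top, right, bottom] in pixels, round what is visible of it).
The state is a dict: "t": time; "qpos": joint angles; "joint_velocities": joint speeds; "joint_efforts": joint torques, N m; "position": TCP position; "tcp_rot": TCP orientation; "wrist_force": force on the tool from outside, world axes, zero at the start; "torque": the same for the moment, N m; "finger_gap": finger opening in mm.
Only numpy, scipy, OpenCV 4.12 (cv2) and the standard library are available. Lean on these libraries where they do the work, as an engineer would, in place of code of your own. Each camera call takes 0.05 s, during which the arm holds its last target. There are 200 camera calls.

## Task

Refit the pump head, as a third hand for a colleague who will run in its two screws: first, while the head is still off the plungers, press the yellow valve in its top fully home; then set the head upright between the guide rails of the service stand, its two bores towards the drive's white plungers, and slide it over them against their springs until its face meets the drive's steel face. Finish while still holding it there, without letting go, pushing the head steadily against the drive with about 15 N (never ending outside 8 to 25 N). Leave the beaker, the roll of tape and the screwdriver alone.

Things in the scene. Friction and masses are not known exactly. Their poses are not given: they have to be found in the camera images.
- head: Pump head: loose upright steel block, x 40 mm thick, y 44 mm wide, z 50 mm high, about 0.4 kg; origin at the centre of its underside. Its +x side is the mating face with two bores (12 mm diameter, 12 mm deep) at y = +-11 mm, 25 mm up. Screw heads and a black knob stick out 10 mm from its -x side. The flat +-y sides are free to grip.
- head_face (a point): centre of the head's mating face: 20 mm in +x and 25 mm above the head's origin
- valve (a joint): Yellow-capped valve (cap 17 mm diameter, 6 mm high) in the top of the head, 3 mm to -x of its centre. 0 = the cap's underside is 8 mm above the head's top; grows as it is pressed down; 0.0075 m = fully home, a hard stop. Starts at 0 to 0.002, moves against about 7 N of friction and stays where it is left.
- valve_top (a point): centre of the top of the valve's yellow cap, where to press; 64 mm above the head's underside at joint 0, 56.5 mm when home
- stand: Fixed service stand, origin on the worktop: steel base plate, x -100 to +135 mm, y +-48 mm, its top 10 mm up. Two black guide rails along x, from x = -85 to +30 mm, stand 48 mm apart inside, 10 mm wide, 11 mm high above the plate, inner top edges chamfered 5 mm. The head goes between them, x axes alike, is pushed to +x and is home with its origin at x = 10 mm.
- drive: Pump drive fixed on the stand: steel face plate 80 mm wide, 58 mm high, looking to -x, with housing and motor behind it. Origin at the foot of its face, 30 mm to +x of and 10 mm above the stand's origin, axes as the stand's. Its highest part is 68 mm above the worktop.
- drive_face (a point): centre of the drive's mating face, 25 mm above the base plate; head_face meets this point when the head is home
- plungers (a joint): Two white plungers, 6 mm diameter, at y = +-11 mm, 25 mm above the base plate, stick out 17 mm from the drive's face; they move in together against springs. 0 = out, grows inward. They bottom in the head's bores 5 mm before the faces meet. Spring force: 5 N at first plus 1.5 N per mm, 12.5 N (0.005 m) when the faces meet, then a hard stop.
- plunger_tips (a point): midway between the tips of the two plungers
- beaker: small clear beaker, 43 mm diameter, 56 mm high, origin at the centre of its underside; to be left alone
- ptfe_tape: roll of white tape, 45 mm diameter, 13 mm high, lying flat; to be left alone
- driver: red-handled screwdriver lying near the front edge, 169 mm long; to be left alone
Mind the look-alikes: they are no part of the job. Leave any blue look-alike of the head alone.

How it is judged:
By the outcome, as a careful person would: the job done as asked, in the order asked, and still so for the second after the job is handed in, while the arm keeps its last pose, push and grip.
It also fails if it takes over 64 s, if anything falls off the work surface, if the arm or the gripper's body presses on something with over 40 N, if the wrist force passes 120 N, or if a joint passes its speed limit or range.

## Working session

There is one attempt and no reset: what is moved stays moved. The work goes in short steps, Python scripts to look and compute and a tool call to move; the robot and the scene stay as the last step left them, time stands still between calls to the robot, and variables do not carry over. Pictures are saved under pics/ and viewed, about 8 in all and at most 12, crops included, and the job is handed in when it is done.

Besides the shell and the picture viewer there is one more tool, called in YAML: its name, and indented under it one key for each argument. apply_moves: Moves the arm, as the interface text tells. Its arguments: {"type":"object","properties":{"increments":{"type":"array"},"newtons":{"type":"number"}},"required":["increments"]}

```bash
mkdir -p pics; ls
python3 - <<'E'
from cell import env, vision
import cv2, numpy as np
print(env.read_state(), env.tips_ahead)
ims=[]
for n in("scene","top"):
    im,d=vision.grab_frame(n); np.savez(f"pics/{n}0.npz",im=im,d=d)
    cv2.imwrite(f"pics/{n}0.png",cv2.resize(im[:,:,::-1],(800,600)))
    c=vision.camera_info(n); print(n,{k:np.round(v,3).tolist() for k,v in c.items()})
    for o in("head","stand","drive","valve","beaker","ptfe_tape"):
        print(o,[(round(b["score"],2),np.round(b["rect"]).tolist()) for b in vision.boxes_of(n,o)])
E
```

```text
pics
{'t': 0.0, 'qpos': array([-1.30060411e+00,  2.59185810e-01,  2.07412312e-02,  1.33368525e+00,
       -1.15704409e-05,  1.41819067e+00]), 'joint_velocities': array([ 0.00063418, -0.00055275, -0.00082711,  0.00021358, -0.00059013,
       -0.00076411]), 'joint_efforts': array([-2.28873869e-04, -5.55635870e+01,  3.44534218e+01,  1.36999571e-02,
       -1.04000418e-05,  1.70730459e-05]), 'position': array([ 225.59437369, -501.32812376,  255.6615279 ]), 'tcp_rot': array([ 1.98850737,  0.42811705, -1.98869023]), 'wrist_force': array([-0.0766274 ,  0.14290192, -0.32344631]), 'torque': array([ 0.0462478 , -0.00063882, -0.03956476]), 'finger_gap': 85.65118623509665} 25.0
scene {'fx': 516.795, 'fy': 516.795, 'cx': 272.659, 'cy': 213.269, 'dist_coeffs': [-0.024, 0.0, 0.0, 0.0, 0.0], 'T': [[-0.484, 0.706, -0.517, 942.25], [0.875, 0.378, -0.303, 423.197], [-0.018, -0.599, -0.8, 812.975], [0.0, 0.0, 0.0, 1.0]]}
head [(0.93, [191.0, 208.0, 219.0, 244.0]), (0.63, [162.0, 176.0, 196.0, 206.0])]
stand [(0.73, [188.0, 216.0, 301.0, 333.0])]
drive [(0.83, [202.0, 249.0, 263.0, 318.0])]
valve [(0.62, [175.0, 174.0, 181.0, 184.0])]
beaker []
ptfe_tape [(0.83, [136.0, 243.0, 161.0, 265.0])]
top {'fx': 435.183, 'fy': 435.183, 'cx': 282.238, 'cy': 201.629, 'dist_coeffs': [-0.004, 0.0, 0.0, 0.0, 0.0], 'T': [[-0.029, -0.995, 0.1, 394.491], [-0.999, 0.028, -0.018, 160.558], [0.015, -0.1, -0.995, 937.782], [0.0, 0.0, 0.0, 1.0]]}
head [(0.76, [325.0, 168.0, 352.0, 200.0]), (0.56, [366.0, 194.0, 399.0, 220.0])]
stand [(0.74, [260.0, 114.0, 310.0, 226.0]), (0.66, [265.0, 115.0, 306.0, 172.0])]
drive [(0.73, [263.0, 116.0, 304.0, 168.0]), (0.28, [363.0, 195.0, 398.0, 221.0])]
valve [(0.49, [337.0, 177.0, 345.0, 187.0])]
beaker [(0.65, [157.0, 208.0, 185.0, 230.0])]
ptfe_tape [(0.55, [352.0, 136.0, 376.0, 157.0]), (0.21, [266.0, 114.0, 306.0, 171.0])]
```

View pics/scene0.png

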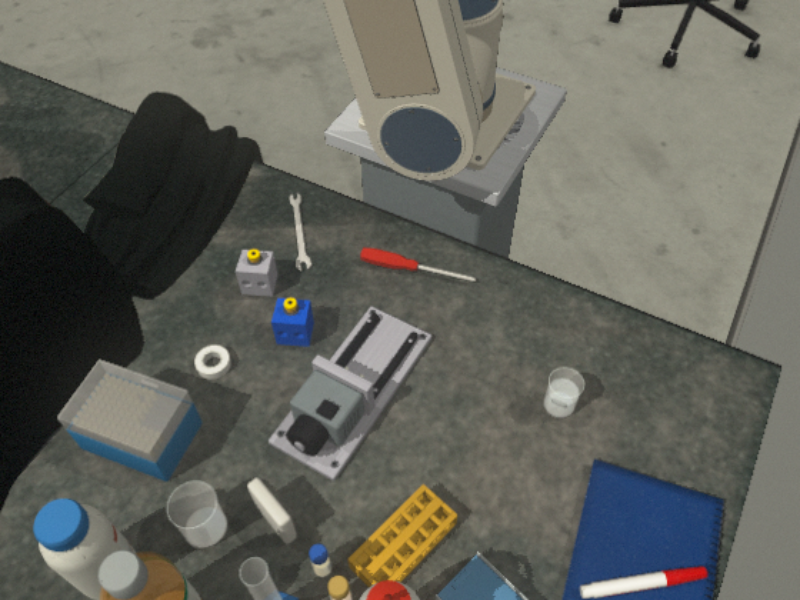

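View pics/top0.png

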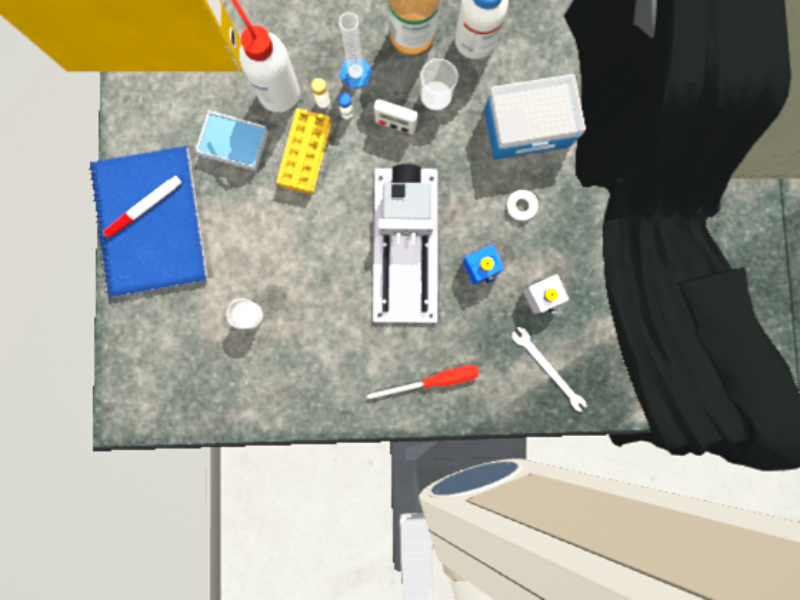

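The grey head is at scene (257,270) and top (548,295) in the 800x600 views. The blue look-alike is at scene (293,320) and top (483,264), and is to be left alone. The grey one fits "steel block". Next I measure it and the stand, and confirm with a crop.

```bash
cat > h.py <<'E'
from cell import env, vision
import cv2, numpy as np
from scipy.spatial.transform import Rotation as R
def cloud(n,d):
    c=vision.camera_info(n); K=np.array([[c["fx"],0,c["cx"]],[0,c["fy"],c["cy"]],[0,0,1.]])
    v,u=np.mgrid[:d.shape[0],:d.shape[1]]
    p=cv2.undistortPoints(np.stack([u,v],-1).reshape(-1,1,2).astype(np.float64),K,np.array(c["dist_coeffs"])).reshape(*d.shape,2)
    P=np.dstack([p*d[...,None],d])@c["T"][:3,:3].T+c["T"][:3,3]
    P[d==0]=np.nan; return P
def toolmove(target,rot=None,s=None):
    "shift (cm) and turn (rad) in tool axes to world target mm / Rotation"
    s=s or env.read_state(); r=R.from_rotvec(s["tcp_rot"])
    return np.round(r.inv().apply(np.array(target)-s["position"])/10,3), (np.round((r.inv()*rot).as_rotvec(),4) if rot is not None else None)
E
python3 - <<'E'
from h import *
for n,b in(("scene",(150,165,205,215)),("top",(355,185,410,230))):
    z=np.load(f"pics/{n}0.npz"); P=cloud(n,z["d"]); im=z["im"]
    w=np.zeros(P.shape[:2],bool); w[b[1]:b[3],b[0]:b[2]]=1
    for lo,hi in((44,56),(58,70)):
        m=w&(P[...,2]>lo)&(P[...,2]<hi); q=P[m]
        print(n,lo,m.sum(),q.mean(0).round(1),q.min(0).round(1),q.max(0).round(1), cv2.minAreaRect(q[:,:2].astype(np.float32)))
    t=im[...].astype(int); y=w&(t[...,0]>150)&(t[...,2]<90)
    print("yellow",P[y].mean(0).round(1),np.percentile(P[y][:,2],90))
    # stand: plate / drive plate top / rails
    S=(P[...,0]>330)&(P[...,0]<640)&(P[...,1]>80)&(P[...,1]<240)
    for nm,lo,hi in(("plate",6,14),("rail",18,25),("drive",62,72)):
        m=S&(P[...,2]>lo)&(P[...,2]<hi); q=P[m]
        print(n,nm,m.sum(),q.mean(0).round(1),cv2.minAreaRect(q[:,:2].astype(np.float32)))
    print("table z",np.nanmedian(P[S][:,2]))
a=np.load("pics/scene0.npz")["im"][160:250,150:240];b=np.load("pics/top0.npz")["im"][100:240,250:420]
o=np.hstack([cv2.resize(a,(380,380),interpolation=2),cv2.resize(b,(415,342),interpolation=2)[:380] if 0 else cv2.resize(b,(415,380),interpolation=2)])
cv2.imwrite("pics/crop1.png",o[:,:,::-1])
E
```

```text
scene 44 383 [478.6 -55.   49.7] [445.8 -89.8  44.2] [521.   14.1  55.5] ((493.58575439453125, -42.05470275878906), (112.40472412109375, 54.056610107421875), 45.806644439697266)
scene 58 93 [487.9 -30.1  63. ] [460.5 -73.4  58. ] [522.3  29.9  66.6] ((492.98876953125, -21.708099365234375), (115.4404296875, 16.269794464111328), 61.07974624633789)
yellow [483.3 -34.6  57.5] 64.92608484708373
scene plate 2463 [502.5 150.7  10.1] ((484.97711181640625, 141.227783203125), (122.76778411865234, 309.4362487792969), 89.86521911621094)
scene rail 542 [501.4 140.3  20.7] ((491.78717041015625, 135.6368408203125), (299.54705810546875, 88.71208953857422), 4.632564544677734)
scene drive 969 [598.5 140.1  65.3] ((602.5271606445312, 138.71957397460938), (80.77272033691406, 70.22884368896484), 88.86439514160156)
table z 1.5734086356698072
top 44 366 [471.2 -63.3  49. ] [446.4 -91.4  44.1] [497.4 -36.7  55. ] ((469.25103759765625, -65.31684875488281), (44.23629379272461, 44.3641242980957), 22.5565128326416)
top 58 57 [468.6 -65.5  61.8] [461.3 -73.7  58.9] [476.  -57.6  65.5] ((468.626220703125, -65.65280151367188), (16.098085403442383, 14.669779777526855), 89.99205017089844)
yellow [467.9 -64.2  60.3] 63.192010872895096
top plate 2411 [504.3 141.3   9.4] ((485.12689208984375, 134.05267333984375), (114.97120666503906, 313.0238952636719), 86.98729705810547)
top rail 415 [493.1 136.4  20.2] ((457.007080078125, 132.7584228515625), (228.94586181640625, 85.20162200927734), 4.985107898712158)
top drive 556 [593.2 139.3  65.5] ((600.7853393554688, 137.69285583496094), (77.5740966796875, 67.32567596435547), 87.74980926513672)
table z 0.580167053590344
```

View pics/crop1.png

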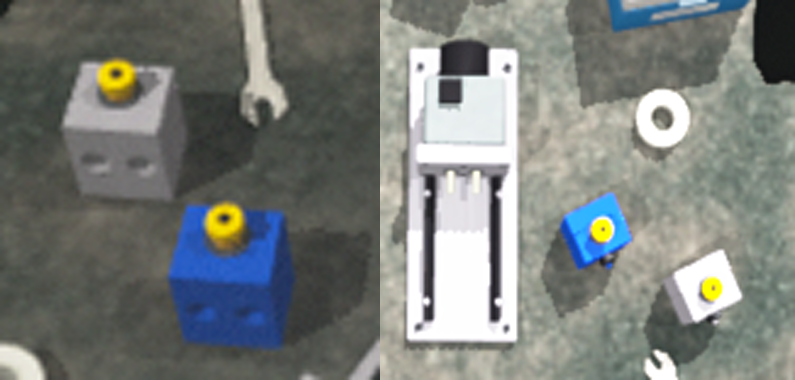

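The grey block has two bores facing the scene camera (about (95,162) and (142,162) in the crop) and its knob at the robot side. So it is the head, with +x roughly away from the robot, turned to the left. Next, refine both poses.

```bash
cat > fit.py <<'E'
from h import *
from scipy.optimize import minimize, least_squares
def hstand(l):
    x,y=l[:,0],np.abs(l[:,1]); h=np.zeros(len(l))
    h[(x>-100)&(x<135)&(y<48)]=10
    h[(x>-85)&(x<30)&(y>24)&(y<34)]=21
    h[(x>30)&(x<40)&(y<40)]=68
    return h
def hhead(l):
    x,y=l[:,0],l[:,1]; h=np.zeros(len(l)); h[(abs(x)<20)&(abs(y)<22)]=50
    h[(np.hypot(x+3,y)<8.5)]=63; return h
def fit(pts,hf,p0,mask,sp):
    def cost(p):
        c,s=np.cos(p[2]),np.sin(p[2]); d=pts[:,:2]-p[:2]
        l=np.c_[d@[c,s],d@[-s,c]]; k=mask(l)
        return np.minimum(np.abs(hf(l)-pts[:,2])[k],8).sum()+8*(~k).sum()*0
    best=min((minimize(cost,np.array(p0)+np.array(sp)*np.array(o),method="Nelder-Mead",options=dict(initial_simplex=np.array(p0)+np.array(sp)*np.vstack([o,np.array(o)+np.eye(3)]),xatol=.02,fatol=.5)) for o in np.random.default_rng(0).uniform(-1,1,(25,3))),key=lambda r:r.fun)
    return best.x,best.fun
E
python3 - <<'E'
from fit import *
for n in("top","scene"):
    P=cloud(n,np.load(f"pics/{n}0.npz")["d"]).reshape(-1,3); P=P[~np.isnan(P[:,0])]
    near=lambda c,r:P[np.hypot(*(P[:,:2]-c).T)<r]
    p,f=fit(near((490,137),175),hstand,(490,137,-.04),lambda l:(l[:,0]>-115)&(l[:,0]<29)&(abs(l[:,1])<58),(6,5,.04)); print(n,"stand",p.round(3),np.rad2deg(p[2]),f)
    S=near((490,137),150); c,s=np.cos(p[2]),np.sin(p[2]); d=S[:,:2]-p[:2]; l=np.c_[d@[c,s],d@[-s,c],S[:,2]]
    k=(abs(l[:,1])<35)&(l[:,2]>60)&(l[:,0]<60); print(" drive plate x range",np.percentile(l[k][:,0],[1,5,50]))
    k=(l[:,2]>50)&(l[:,2]<72)&(l[:,0]<50); print(" plate y range",np.percentile(l[k][:,1],[1,99]))
    p,f=fit(near((470,-63),42),hhead,(470,-64,.39),lambda l:abs(l[:,0])<99,(4,4,.2)); print(n,"head",p.round(3),np.rad2deg(p[2]),f)
s=env.read_state();print(R.from_rotvec(s["tcp_rot"]).as_matrix().round(3))
E
```

```text
top stand [ 5.37994e+02  1.39641e+02 -4.00000e-02] -2.270917296937058 6392.053260461883
 drive plate x range [29.28671564 29.7847327  41.0747033 ]
 plate y range [-136.03476867   39.26917252]
top head [ 4.71776e+02 -6.55990e+01  4.01000e-01] 22.963466404540686 2680.6115587399395
scene stand [ 5.37214e+02  1.39446e+02 -3.60000e-02] -2.056241913221757 5503.332269844743
 drive plate x range [30.70453408 32.54526969 44.08308495]
 plate y range [-133.88946375   40.95946808]
scene head [ 4.71653e+02 -6.41500e+01  3.74000e-01] 21.414334898297735 4669.740725840354
[[-0.     0.41  -0.912]
 [-0.    -0.912 -0.41 ]
 [-1.     0.     0.   ]]
```

Run:
```python
from h import *
for n in("top","scene"):
    P=cloud(n,np.load(f"pics/{n}0.npz")["d"]).reshape(-1,3); P=P[~np.isnan(P[:,0])]
    for x in range(200,701,100):
        print(n,x,[(y,round(np.max(q),0)) for y in range(-500,0,50) if len(q:=P[(abs(P[:,0]-x)<50)&(abs(P[:,1]-y)<25)][:,2])>3])
```

```text
top 200 [(-450, np.float64(18.0)), (-400, np.float64(54.0)), (-350, np.float64(54.0)), (-300, np.float64(35.0)), (-250, np.float64(33.0)), (-200, np.float64(18.0)), (-150, np.float64(-711.0)), (-100, np.float64(-711.0)), (-50, np.float64(-714.0))]
top 300 [(-450, np.float64(3.0)), (-400, np.float64(65.0)), (-350, np.float64(67.0)), (-300, np.float64(60.0)), (-250, np.float64(49.0)), (-200, np.float64(43.0)), (-150, np.float64(4.0)), (-100, np.float64(560.0)), (-50, np.float64(607.0))]
top 400 [(-450, np.float64(4.0)), (-400, np.float64(63.0)), (-350, np.float64(72.0)), (-300, np.float64(73.0)), (-250, np.float64(62.0)), (-200, np.float64(50.0)), (-150, np.float64(42.0)), (-100, np.float64(30.0)), (-50, np.float64(52.0))]
top 500 [(-450, np.float64(4.0)), (-400, np.float64(4.0)), (-350, np.float64(72.0)), (-300, np.float64(74.0)), (-250, np.float64(67.0)), (-200, np.float64(49.0)), (-150, np.float64(40.0)), (-100, np.float64(53.0)), (-50, np.float64(66.0))]
top 600 [(-500, np.float64(2.0)), (-450, np.float64(78.0)), (-400, np.float64(154.0)), (-350, np.float64(230.0)), (-300, np.float
[... 919 characters left out ...]
 np.float64(73.0)), (-300, np.float64(73.0)), (-250, np.float64(63.0)), (-200, np.float64(50.0)), (-150, np.float64(43.0)), (-100, np.float64(6.0)), (-50, np.float64(51.0))]
scene 500 [(-500, np.float64(5.0)), (-450, np.float64(6.0)), (-400, np.float64(6.0)), (-350, np.float64(73.0)), (-300, np.float64(75.0)), (-250, np.float64(70.0)), (-200, np.float64(50.0)), (-150, np.float64(41.0)), (-100, np.float64(53.0)), (-50, np.float64(67.0))]
scene 600 [(-250, np.float64(52.0)), (-200, np.float64(299.0)), (-150, np.float64(279.0)), (-100, np.float64(149.0)), (-50, np.float64(16.0))]
scene 700 [(-200, np.float64(303.0)), (-150, np.float64(299.0)), (-100, np.float64(166.0)), (-50, np.float64(85.0))]
```

apply_moves:
  increments:
    - [[0, -3, -4, -0.15, 0, 0, 0], [0, -6, -8, -0.3, 0, 0, 0], [0, -9, -12, -0.45, 0, 0, 0], [0, -12, -16, -0.6, 0, 0, 0], [0, -15, -20, -0.75, 0, 0, 0], [0, -18, -24, -0.9, 0, 0, 0], [0, -21, -28, -1.05, 0, 0, 0], [0, -24, -32, -1.2, 0, 0, 0], [0, -27, -36, -1.35, 0, 0, 0], [0, -29.7, -40, -1.5, 0, 0, 0], [0, -29.7, -40, -1.65, 0, 0, 0], [0, -29.7, -40, -1.8, 0, 0, 0], [0, -29.7, -40, -1.95, 0, 0, 0], [0, -29.7, -40, -2.1, 0, 0, 0], [2, -29.7, -40, -2.25, 0, 0, 0], [4, -29.7, -40, -2.4, 0, 0, 0], [6, -29.7, -40, -2.55, 0, 0, 0], [8, -29.7, -40, -2.7, 0, 0, 0], [9, -29.7, -40, -2.85, 0, 0, 0], [10, -29.7, -40, -3, 0, 0, 0]]

```text
t: 2.7
position: [468.4, -66.5, 155.6]
tcp_rot: [-0.225, 1.559, 0.226]
wrist_force: [0.1, 0.3, 0.9]
finger_gap: 0.1
```

```bash
cat >> h.py <<'E'
def yawrot(a): return R.from_matrix(np.array([[0,-np.sin(a),np.cos(a)],[0,np.cos(a),np.sin(a)],[-1,0,0]]))
E
python3 - <<'E'
from h import *
s=env.read_state();print(s["qpos"].round(2),s["position"]);print(toolmove((469,-66,95),yawrot(.388)))
E
```

```text
[-0.32  0.18 -0.34  1.04  0.   -0.61] [468.41059082 -66.54039345 155.64483319]
(array([6.064, 0.033, 0.074]), array([-0.1006, -0.0004, -0.0003]))
```

apply_moves:
  increments:
    - [[2, 0.03, 0.07, -0.1, 0, 0, 0], [4, 0.03, 0.07, -0.1, 0, 0, 0], [5.5, 0.03, 0.07, -0.1, 0, 0, 0], [6.0, 0.03, 0.07, -0.1, 0, 0, 0], [6.0, 0.03, 0.07, -0.1, 0, 0, 0], [6.0, 0.03, 0.07, -0.1, 0, 0, 0]]

```text
t: 3.3
position: [469.5, -66.2, 96.9]
tcp_rot: [-0.299, 1.549, 0.299]
wrist_force: [0.6, -0.2, 1.6]
finger_gap: -0.0
```

apply_moves:
  increments:
    - [[0.1, 0, 0, 0, 0, 0, 0], [0.2, 0, 0, 0, 0, 0, 0], [0.3, 0, 0, 0, 0, 0, 0], [0.4, 0, 0, 0, 0, 0, 0], [0.5, 0, 0, 0, 0, 0, 0], [0.6, 0, 0, 0, 0, 0, 0], [0.7, 0, 0, 0, 0, 0, 0], [0.8, 0, 0, 0, 0, 0, 0]]

```text
t: 4.1
position: [469.2, -66.1, 88.2]
tcp_rot: [-0.299, 1.55, 0.299]
wrist_force: [0.6, -0.6, 0.3]
finger_gap: -0.2
```

Just above contact. Take a look at the alignment before pressing.

Run:
```python
from h import *
im,d=vision.grab_frame("scene"); cv2.imwrite("pics/c2.png",cv2.resize(im[130:240,130:250],(720,600*110//100*1),interpolation=2)[:600,:,::-1])
```

```text
(no output)
```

View pics/c2.png

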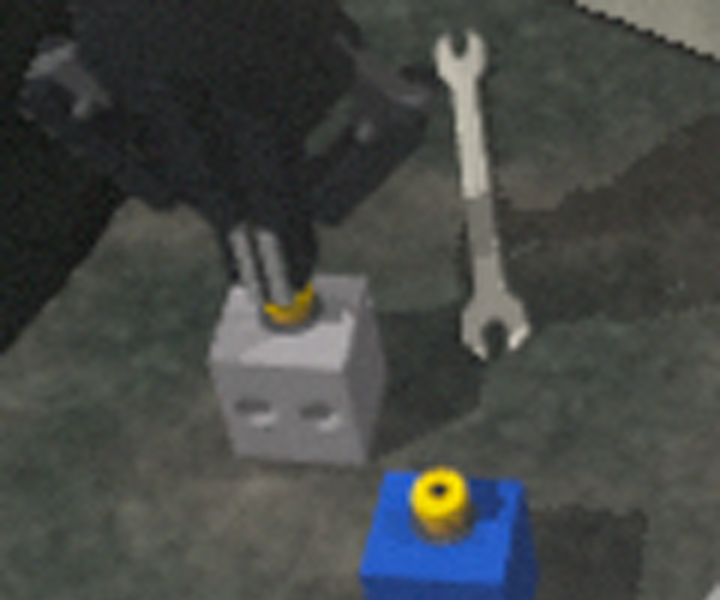

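The picture shows the closed tips, seam about (270,305), slightly image-left of the cap centre at about (290,300). That is 3–4 mm along tool -y, so I shift a little and press.

apply_moves:
  increments:
    - [[0, 0.3, 0, 0, 0, 0, 0], [0.1, 0.3, 0, 0, 0, 0, 0], [0.2, 0.3, 0, 0, 0, 0, 0], [0.3, 0.3, 0, 0, 0, 0, 0], [0.4, 0.3, 0, 0, 0, 0, 0]]

```text
t: 4.65
position: [467.9, -63.1, 84.7]
tcp_rot: [-0.299, 1.55, 0.299]
wrist_force: [-2.4, 0.9, 6.0]
finger_gap: 0.0
```

apply_moves:
  increments:
    - [[0.1, 0, 0, 0, 0, 0, 0], [0.2, 0, 0, 0, 0, 0, 0], [0.3, 0, 0, 0, 0, 0, 0]]

```text
t: 4.95
position: [467.9, -63.0, 81.7]
tcp_rot: [-0.299, 1.55, 0.299]
wrist_force: [-2.2, 2.0, 6.7]
finger_gap: -0.2
```

apply_moves:
  increments:
    - [[0.05, 0, 0, 0, 0, 0, 0], [0.1, 0, 0, 0, 0, 0, 0], [0.15, 0, 0, 0, 0, 0, 0], [0.15, 0, 0, 0, 0, 0, 0]]

```text
t: 5.35
position: [468.0, -63.1, 81.3]
tcp_rot: [-0.3, 1.549, 0.299]
wrist_force: [-6.5, 3.1, 22.1]
finger_gap: 0.2
```

Valve is at its hard stop (tips at 56.3 mm, 22 N). Lift, open and look once.

apply_moves:
  increments:
    - [[-1, 0, 0, 0, 0, 0, 0], [-3, 0, 0, 0, 0, 0, 0], [-5, 0, 0, 0, 0, 0, 0], [-5.5, 0, 0, 0, 0, 0, 1], [-5.5, 0, 0, 0, 0, 0, 1], [-5.5, 0, 0, 0, 0, 0, 1], [-5.5, 0, 0, 0, 0, 0, 1], [-5.5, 0, 0, 0, 0, 0, 1]]

```text
t: 6.15
position: [467.7, -63.2, 134.0]
tcp_rot: [-0.299, 1.551, 0.3]
wrist_force: [0.1, 0.7, -0.1]
finger_gap: 72.4
```

Run:
```python
from fit import *
s=env.read_state();print(s["position"],s["finger_gap"],s["wrist_force"])
im,d=vision.grab_frame("scene"); P=cloud("scene",d)
w=np.zeros(d.shape,bool); w[165:215,150:205]=1; w&=np.hypot(P[...,0]-472,P[...,1]+65)<40
k=w&(P[...,2]>46)&(P[...,2]<53); q=P[k]; print("top face",k.sum(),q.mean(0),cv2.minAreaRect(q[:,:2].astype(np.float32)))
t=im.astype(int); y=w&(t[...,0]>130)&(t[...,2]<90); print("yellow",y.sum(),P[y].mean(0),np.nanpercentile(P[y][:,2],[50,80,95]))
cv2.imwrite("pics/c3.png",cv2.resize(im[130:240,130:250],(650,596),interpolation=2)[:,:,::-1])
print(toolmove((471.5,-64,100),yawrot(.388)))
```

```text
[467.7049058  -63.22919824 134.02806758] 72.43145365984854 [ 0.13354888  0.71327903 -0.10876741]
top face 327 [473.61431381 -61.88772154  49.88845936] ((471.7333984375, -63.81583786010742), (42.41319274902344, 44.39122772216797), 22.803590774536133)
yellow 50 [469.27735492 -63.97567543  55.78066493] [56.1861293  57.15617478 58.82288751]
(array([ 3.417, -0.209,  0.317]), array([-0.0068, -0.0008, -0.0007]))
```

View pics/c3.png

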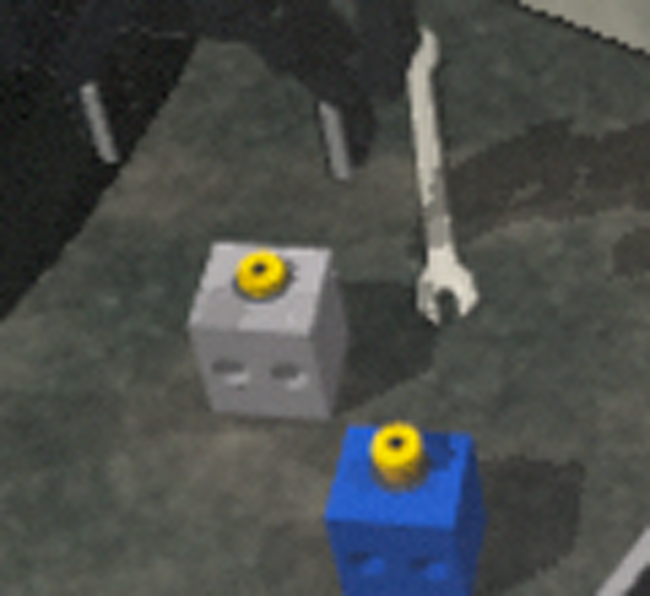

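The cap at (262,272) now sits down on the block, with the cloud giving about 56–57 mm: valve home. Now descend round the head and grip.

apply_moves:
  increments:
    - [[0, -0.2, 0.32, 0, 0, 0, 1], [2, -0.2, 0.32, 0, 0, 0, 1], [4, -0.2, 0.32, 0, 0, 0, 1], [6, -0.2, 0.32, 0, 0, 0, 1], [7.5, -0.2, 0.32, 0, 0, 0, 1], [8.5, -0.2, 0.32, 0, 0, 0, 1], [9.3, -0.2, 0.32, 0, 0, 0, 1], [9.3, -0.2, 0.32, 0, 0, 0, 1], [9.3, -0.2, 0.32, 0, 0, 0, 1]]

```text
t: 7.1
position: [472.1, -64.1, 42.1]
tcp_rot: [-0.299, 1.55, 0.299]
wrist_force: [0.3, -0.0, -0.4]
finger_gap: 85.1
```

apply_moves:
  increments:
    - [[0, 0, 0, 0, 0, 0, 0.6], [0, 0, 0, 0, 0, 0, 0.5], [0, 0, 0, 0, 0, 0, 0.3], [0, 0, 0, 0, 0, 0, 0], [0, 0, 0, 0, 0, 0, 0], [0, 0, 0, 0, 0, 0, 0], [0, 0, 0, 0, 0, 0, 0], [0, 0, 0, 0, 0, 0, 0]]
  newtons: 80

```text
t: 7.9
position: [472.2, -64.0, 42.5]
tcp_rot: [-0.3, 1.549, 0.299]
wrist_force: [-0.8, 0.4, 5.7]
finger_gap: 43.1
```

apply_moves:
  increments:
    - [[-1, 0, 0, 0, 0, 0, 0], [-3, 0, 0, 0, 0, 0, 0], [-5, 0, 0, 0, 0, 0, 0], [-7, 0, 0, 0, 0, 0, 0], [-9, 0, 0, 0, 0, 0, 0], [-10, 0, 0, 0, 0, 0, 0], [-10, 0, 0, 0, 0, 0, 0]]

```text
t: 8.6
position: [472.2, -64.1, 143.0]
tcp_rot: [-0.3, 1.548, 0.298]
wrist_force: [0.1, 0.5, -4.4]
finger_gap: 42.9
```

Run:
```python
from h import *
s=env.read_state();print(s["position"],s["finger_gap"],s["wrist_force"])
c=np.array([537.6,139.5]);a=-.038
p=c-45*np.array([np.cos(a),np.sin(a)])
print(p,toolmove((*p,142),yawrot(a)))
```

```text
[472.22719805 -64.09925405 143.00589516] 42.869016124683206 [ 0.14798309  0.50648442 -4.42902242]
[492.63248609 141.20958849] (array([ 0.091, 18.297,  9.534]), array([0.4193, 0.002 , 0.001 ]))
```

apply_moves:
  increments:
    - [[0, 1.5, 0.8, 0.05, 0, 0, 0], [0, 4, 2, 0.1, 0, 0, 0], [0, 7, 3.6, 0.2, 0, 0, 0], [0, 10, 5.2, 0.3, 0, 0, 0], [0, 13, 6.8, 0.4, 0, 0, 0], [0, 16, 8.4, 0.42, 0, 0, 0], [0, 17.8, 9.3, 0.42, 0, 0, 0], [0, 18.3, 9.53, 0.42, 0, 0, 0], [1.5, 18.3, 9.53, 0.42, 0, 0, 0], [3, 18.3, 9.53, 0.42, 0, 0, 0], [4.5, 18.3, 9.53, 0.42, 0, 0, 0], [5.5, 18.3, 9.53, 0.42, 0, 0, 0], [5.5, 18.3, 9.53, 0.42, 0, 0, 0], [5.5, 18.3, 9.53, 0.42, 0, 0, 0]]

```text
t: 10.0
position: [492.2, 141.0, 86.8]
tcp_rot: [0.031, 1.571, -0.031]
wrist_force: [-0.1, 0.3, -4.0]
finger_gap: 43.1
```

Run:
```python
from h import *
s=env.read_state();print(s["position"],s["finger_gap"],s["wrist_force"],s["tcp_rot"])
ims=[]
im,d=vision.grab_frame("scene"); np.savez("pics/s4.npz",im=im,d=d); ims.append(cv2.resize(im[200:340,180:310],(400,430),interpolation=2))
im,d=vision.grab_frame("top"); np.savez("pics/t4.npz",im=im,d=d); ims.append(cv2.resize(im[110:240,225:345],(397,430),interpolation=2))
cv2.imwrite("pics/c4.png",np.hstack(ims)[:,:,::-1])
```

```text
[492.16958175 141.02520153  86.77810419] 43.067008806834615 [-0.1415653   0.28617885 -4.01884432] [ 0.03066734  1.57104485 -0.03089138]
```

View pics/c4.png

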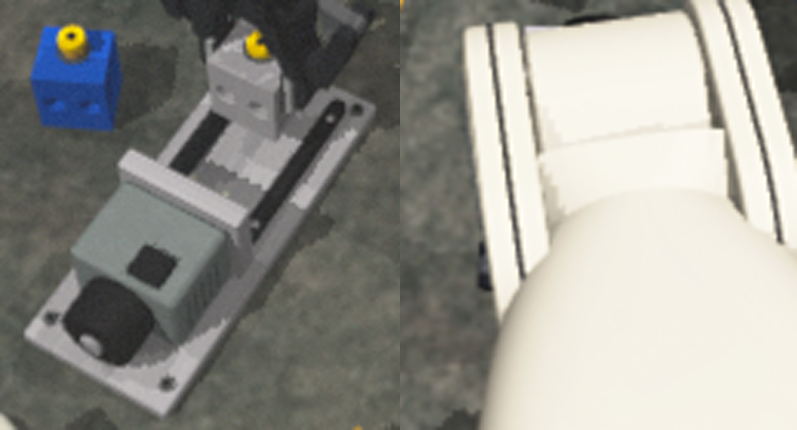

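The head is held upright over the channel, bores at about (222,92) and (257,103) facing the drive. Next I check its lateral offset to the stand in the same camera's frame.

Run:
```python
from h import *
z=np.load("pics/s4.npz"); P=cloud("scene",z["d"]); im=z["im"].astype(int)
c=np.array([537.2,139.4]);a=-.036; d=P[...,:2]-c
X=d@[np.cos(a),np.sin(a)];Y=d@[-np.sin(a),np.cos(a)];Z=P[...,2]
m=(abs(X+25)<8)&(abs(Y)<40)&(Z>48)&(Z<92)
bright=im.min(-1)>90
for nm,k in(("all",m),("bright",m&bright)):
    print(nm,k.sum(),"Y",np.percentile(Y[k],[1,3,50,97,99]),"X",np.percentile(X[k],[5,50,95]),"Z",np.percentile(Z[k],[2,98]))
k=m&bright&(abs(Y)<18); A=np.c_[Y[k],Z[k]-70,np.ones(k.sum())]; print("face slopes dX/dY,dX/dZ",np.linalg.lstsq(A,X[k],rcond=None)[0])
for z0 in range(52,90,6):
    k=m&bright&(abs(Z-z0)<3); print(z0,Y[k].min().round(1),Y[k].max().round(1))
# rails inner from same camera, X in -30..20 hidden? measure rail tops
k=(abs(X+5)<20)&(abs(Y)<45)&(abs(Z-21)<2.5); y=Y[k]; print("rails",np.percentile(y[y<0],[2,50,98]),np.percentile(y[y>0],[2,50,98]))
```

```text
all 341 Y [-21.72016805 -20.6273806    3.14595252  22.50472413  24.64237338] X [-31.64784106 -26.05415716 -24.59978525] Z [49.08396349 91.66035949]
bright 315 Y [-21.73462001 -21.01132287   1.44954025  21.763578    22.44757148] X [-29.82538292 -25.94698938 -24.58409061] Z [48.85762901 91.62047827]
face slopes dX/dY,dX/dZ [-5.86078160e-04  1.06769669e-03 -2.62266311e+01]
52 -22.8 22.0
58 -21.9 21.7
64 -21.7 21.8
70 -21.6 22.5
76 -20.5 22.6
82 -20.6 26.7
88 -26.5 26.7
rails [-33.06078128 -29.04593233 -24.92762389] [26.90154504 31.65661897 35.17252517]
```

apply_moves:
  increments:
    - [[1, 0.06, 0, 0, 0, 0, 0], [1.8, 0.06, 0, 0, 0, 0, 0], [2.4, 0.06, 0, 0, 0, 0, 0], [2.8, 0.06, 0, 0, 0, 0, 0], [3.1, 0.06, 0, 0, 0, 0, 0], [3.2, 0.06, 0, 0, 0, 0, 0], [3.2, 0.06, 0, 0, 0, 0, 0]]

```text
t: 10.8
position: [492.2, 141.9, 54.7]
tcp_rot: [0.03, 1.571, -0.03]
wrist_force: [-0.5, 0.3, -3.9]
finger_gap: 42.8
```

apply_moves:
  increments:
    - [[0.05, 0, 0, 0, 0, 0, 0], [0.1, 0, 0, 0, 0, 0, 0], [0.15, 0, 0, 0, 0, 0, 0], [0.2, 0, 0, 0, 0, 0, 0], [0.2, 0, 0, 0, 0, 0, 0]]

```text
t: 11.3
position: [492.2, 141.9, 52.7]
tcp_rot: [0.03, 1.571, -0.03]
wrist_force: [-0.1, -0.5, -4.3]
finger_gap: 42.8
```

apply_moves:
  increments:
    - [[0.05, 0, 0, 0, 0, 0, 0], [0.05, 0, 0, 0, 0, 0, 0], [0.1, 0, 0, 0, 0, 0, 0], [0.1, 0, 0, 0, 0, 0, 0]]

```text
t: 11.7
position: [492.2, 142.0, 52.5]
tcp_rot: [0.03, 1.57, -0.03]
wrist_force: [-3.3, 0.2, 7.8]
finger_gap: 43.1
```

apply_moves:
  increments:
    - [[-0.07, 0, 0, 0, 0, 0, 0], [-0.07, 0, 0.5, 0, 0, 0, 0], [-0.07, 0, 1, 0, 0, 0, 0], [-0.07, 0, 1.5, 0, 0, 0, 0], [-0.07, 0, 2, 0, 0, 0, 0], [-0.07, 0, 2.5, 0, 0, 0, 0], [-0.07, 0, 3, 0, 0, 0, 0], [-0.07, 0, 3.4, 0, 0, 0, 0], [-0.07, 0, 3.4, 0, 0, 0, 0]]

```text
t: 12.6
position: [527.1, 140.6, 52.5]
tcp_rot: [0.031, 1.57, -0.031]
wrist_force: [-0.4, -0.0, 1.6]
finger_gap: 43.0
```

Run:
```python
from h import *
s=env.read_state();print(s["position"],s["finger_gap"],s["wrist_force"],s["tcp_rot"])
im,d=vision.grab_frame("scene"); P=cloud("scene",d)
c=np.array([537.2,139.4]);a=-.036; e=P[...,:2]-c
X=e@[np.cos(a),np.sin(a)];Y=e@[-np.sin(a),np.cos(a)];Z=P[...,2]; im_=im.astype(int)
m=(abs(X-8)<8)&(abs(Y)<30)&(Z>40)&(Z<58)&(im_.min(-1)>80); print(m.sum(),np.percentile(X[m],[10,50,90]),np.percentile(Y[m],[1,50,99]))
cv2.imwrite("pics/c5.png",cv2.resize(im[200:300,185:305],(720,600),interpolation=2)[:,:,::-1])
```

```text
[527.08172351 140.55483475  52.53251354] 43.017352516740715 [-0.44422172 -0.03916518  1.58979775] [ 0.03067247  1.56995381 -0.03054799]
137 [2.18841615 8.76849071 9.88378711] [-25.14387195   4.44286236  28.93666935]
```

View pics/c5.png

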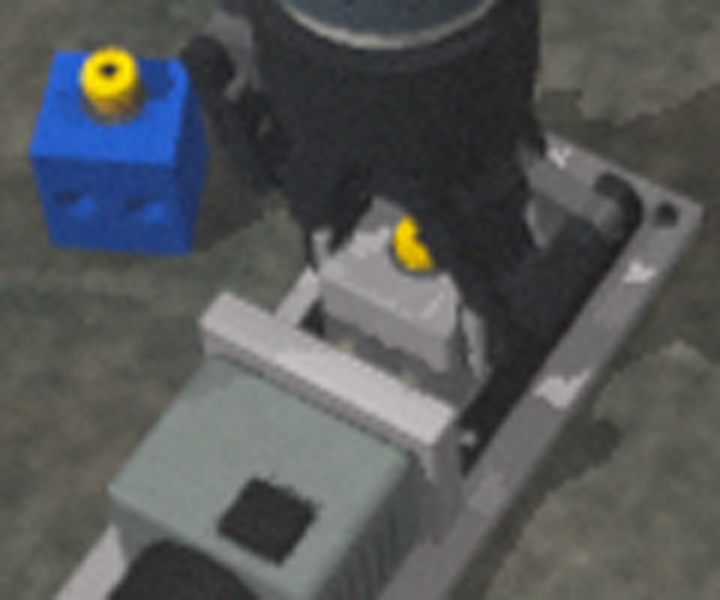

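The head sits in the channel, with the plungers at about (345,345) and (410,380) just ahead of its face. About 21 mm to go; slide slowly and watch the force.

apply_moves:
  increments:
    - [[-0.03, 0, 0.2, 0, 0, 0, 0], [-0.03, 0, 0.4, 0, 0, 0, 0], [-0.03, 0, 0.6, 0, 0, 0, 0], [-0.03, 0, 0.8, 0, 0, 0, 0], [-0.03, 0, 1.0, 0, 0, 0, 0], [-0.03, 0, 1.2, 0, 0, 0, 0], [-0.03, 0, 1.2, 0, 0, 0, 0]]

```text
t: 13.35
position: [538.5, 140.1, 52.7]
tcp_rot: [0.03, 1.57, -0.031]
wrist_force: [0.9, -0.2, -4.2]
finger_gap: 43.2
```

apply_moves:
  increments:
    - [[0, 0, 0.1, 0, 0, 0, 0], [0, 0, 0.2, 0, 0, 0, 0], [0, 0, 0.3, 0, 0, 0, 0], [0, 0, 0.4, 0, 0, 0, 0], [0, 0, 0.5, 0, 0, 0, 0], [0, 0, 0.5, 0, 0, 0, 0]]

```text
t: 13.95
position: [543.1, 139.9, 52.7]
tcp_rot: [0.031, 1.571, -0.03]
wrist_force: [-1.0, 0.4, -3.2]
finger_gap: 43.3
```

apply_moves:
  increments:
    - [[0, 0, 0.1, 0, 0, 0, 0], [0, 0, 0.2, 0, 0, 0, 0], [0, 0, 0.2, 0, 0, 0, 0]]

```text
t: 14.25
position: [543.7, 139.9, 52.6]
tcp_rot: [0.03, 1.573, -0.03]
wrist_force: [-6.9, 0.3, -0.2]
finger_gap: 42.8
```

apply_moves:
  increments:
    - [[0, 0, 0.1, 0, 0, 0, 0], [0, 0, 0.2, 0, 0, 0, 0], [0, 0, 0.2, 0, 0, 0, 0]]

```text
t: 14.55
position: [544.7, 139.9, 52.6]
tcp_rot: [0.03, 1.575, -0.03]
wrist_force: [-11.7, 0.2, 3.9]
finger_gap: 43.0
```

apply_moves:
  increments:
    - [[-0.06, 0, 0, 0, 0, 0, 0], [-0.06, 0, 0.1, 0, 0, 0, 0], [-0.06, 0, 0.2, 0, 0, 0, 0], [-0.06, 0, 0.2, 0, 0, 0, 0]]

```text
t: 14.95
position: [546.2, 139.8, 52.7]
tcp_rot: [0.03, 1.576, -0.03]
wrist_force: [-11.7, -0.3, 0.4]
finger_gap: 42.7
```

apply_moves:
  increments:
    - [[0, 0, 0.1, 0, -0.003, 0, 0], [0, 0, 0.2, 0, -0.005, 0, 0], [0, 0, 0.2, 0, -0.005, 0, 0]]

```text
t: 15.25
position: [547.7, 139.8, 52.6]
tcp_rot: [0.03, 1.572, -0.03]
wrist_force: [-13.3, 0.7, 2.4]
finger_gap: 43.3
```

apply_moves:
  increments:
    - [[0, 0, 0.1, 0, 0, 0, 0], [0, 0, 0.1, 0, 0, 0, 0], [0, 0, 0.1, 0, 0, 0, 0]]

```text
t: 15.55
position: [548.0, 139.7, 52.6]
tcp_rot: [0.03, 1.574, -0.03]
wrist_force: [-16.3, 0.7, 2.5]
finger_gap: 42.8
```

apply_moves:
  increments:
    - [[-0.05, 0, 0.05, 0, 0, 0, 0], [-0.05, 0, 0.1, 0, -0.002, 0, 0], [-0.05, 0, 0.1, 0, -0.002, 0, 0], [-0.05, 0, 0.1, 0, -0.002, 0, 0]]

```text
t: 15.95
position: [548.1, 139.7, 52.6]
tcp_rot: [0.03, 1.574, -0.03]
wrist_force: [-19.0, -0.1, 1.8]
finger_gap: 42.8
```

Run:
```python
from h import *
s=env.read_state();print(s["position"],s["finger_gap"],s["wrist_force"],s["tcp_rot"],s["torque"])
im,d=vision.grab_frame("scene")
cv2.imwrite("pics/c6.png",cv2.resize(im[215:290,195:285],(720,600),interpolation=2)[:,:,::-1])
```

```text
[548.06165284 139.74096314  52.598756  ] 42.78252695266589 [-19.01839014  -0.05808388   1.7999367 ] [ 0.02972342  1.57359253 -0.03022844] [ 0.1599536   3.78710595 -0.1043363 ]
```

View pics/c6.png

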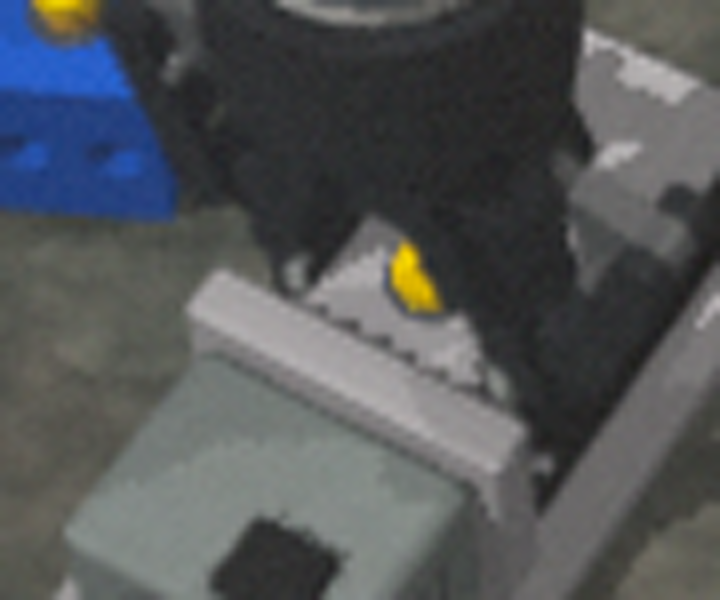

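The face is closed up to the drive plate, and TCP travel stopped at a hard stop (<0.1 mm for 1 mm commanded). Trim the push to about 16–17 N.

apply_moves:
  increments:
    - [[0, 0, -0.05, 0, 0, 0, 0], [0, 0, -0.05, 0, 0, 0, 0], [0, 0, -0.05, 0, 0, 0, 0], [0, 0, -0.05, 0, 0, 0, 0], [0, 0, -0.05, 0, 0, 0, 0], [0, 0, -0.05, 0, 0, 0, 0]]

```text
t: 16.6
position: [548.1, 139.7, 52.6]
tcp_rot: [0.03, 1.573, -0.03]
wrist_force: [-17.7, 1.1, 0.5]
finger_gap: 43.0
```

apply_moves:
  increments:
    - [[0, 0, -0.03, 0, 0, 0, 0], [0, 0, -0.03, 0, 0, 0, 0], [0, 0, -0.03, 0, 0, 0, 0], [0, 0, -0.03, 0, 0, 0, 0], [0, 0, -0.03, 0, 0, 0, 0], [0, 0, -0.03, 0, 0, 0, 0], [0, 0, -0.03, 0, 0, 0, 0], [0, 0, -0.03, 0, 0, 0, 0]]

```text
t: 17.4
position: [548.0, 139.7, 52.6]
tcp_rot: [0.03, 1.572, -0.03]
wrist_force: [-15.9, 0.9, -0.2]
finger_gap: 42.9
```

Run:
```python
from cell import env, ticket
s=env.read_state();print(s["t"],s["position"],s["finger_gap"],s["wrist_force"])
if 13<-s["wrist_force"][0]<20: print(ticket.finish_job())
```

```text
17.4 [548.03788724 139.73771214  52.60259598] 42.91631828830755 [-15.87183806   0.85369238  -0.16564605]
the job is handed in; nothing more can be done
None
```

The pump head is refitted and the job is handed in at 17.4 s, with the arm still holding the head against the drive.

- **Valve:** I pressed it before moving the head, until it hit its hard stop at 22 N with the fingertips at about 56.3 mm. A picture and the depth reading (cap top about 56–57 mm) agreed it was home.
- **Fitting:** I gripped the head on its ±y sides and set it between the rails with the bores towards the drive. I then slid it over the plungers until it stopped; a further 1 mm commanded moved it less than 0.1 mm. The travel puts its face within about 0.3 mm of home, and the last picture shows the face closed up to the drive plate.
- **Push:** The last reading was 15.9 N against the drive, with the grip set at 80 N. A little of that may be friction of the head on the plate.
- **Disagreements:** The two cameras differed by about 1.5 mm on where the head stood, and I corrected for this on the way. The tool tilted by up to about 0.005 rad under the push, which I trimmed to about 0.001 rad. No check failed.

I did not touch the beaker, the tape, the screwdriver or the blue look-alike.

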